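Bar the stalled stockroom compressor over compression and switch it on

TASK

The stockroom's air compressor has stalled on its compression stroke. Turn its flywheel by hand in its running direction (clockwise seen from the robot) until the resistance climbs, peaks and has died right away again; stop there, just past top dead centre (no more than about a twentieth of a turn beyond), and let go so that the wheel stays put. Then, with your hand off the compressor, throw the toggle handle of the motor starter fully over to on; force neither wheel nor handle, and leave the other things on the bench where they are.

Things in the scene. Friction and masses are not known exactly. Their poses are not given: they have to be found in the camera images.
- compressor: Small single-cylinder air compressor on a blue skid, bolted down. Origin on the bench, straight below the middle of the flywheel; z up; x runs along the shaft, from the flywheel (on the robot's side) back to pump and motor. A blue sheet guard 129 mm from the shaft axis wraps the wheel's lower half only; 85 mm is free behind the wheel before the pump's cylinder.
- wheel_centre (a point): Flywheel's centre, on the shaft axis 160 mm above the bench, mid-width. Fixed: does not turn; axes as compressor. The dark wheel stands upright in this y-z plane: outer diameter 230 mm, rim 32 mm wide (along x), 22 mm thick radially (inner radius 93), flat sides; five like spokes 12 mm thick along x. It starts 72 to 158 degrees before top dead centre, at random; nothing outside shows where.
- wheel_top (a point): Mid-thickness of the rim at the very top of the wheel, 104 mm above wheel_centre. Fixed. Running direction: here the rim moves to compressor's -y (clockwise seen from the robot). Plain drag everywhere: 0.75 N m, some 7 N at the rim. Let go over 65 degrees before or within 13 degrees of top dead centre it stays; in between it springs away. A 20 to 60 N pinch holds it; over 80 N a side is forcing.
- pump_head (a point): Top of the cylinder head, 298 mm above the bench, 140 mm behind the wheel. Trapped air adds resistance over the last 100 degrees or so before top dead centre: most some 32 degrees before (1.8 N m or 17 N at the rim in all; a pinching hand feels part of it as twist, so 11 N or more of push), then less, to plain drag just at top dead centre; past it the air helps, and it falls below plain drag.
- crankcase (a point): On the shaft axis inside the closed crankcase, 140 mm behind the wheel. Hidden here, turning rigidly with the wheel, is crank_pin, 20 mm off the axis: straight above the axis (compressor's y = 0, z = 0.18) at top dead centre, on the -y side just past it.
- starter: Grey motor starter, 120 (x) by 90 (y) by 66 mm high, screwed to the bench to the left or right of the compressor. Origin: centre of its underside. Toggle handle on top in the middle, pivot along y, 66 mm above the bench: black paddle 32 mm wide (y), 14 mm thick, 28 to 62 mm from the pivot. Off, it leans 0.5 rad to the box's -x (robot) side; on, 0.5 rad to +x.
- handle (a joint): Angle of the starter's toggle handle: 0 is off (as at the start), 1.0 rad fully on, at its stop. It stays where it is left; pushing it over takes about 3 N; the plastic stop must not be pressed with over 40 N.
- handle_tip (a point): Point on the toggle handle's axis near its tip, 58 mm from the pivot; it moves with the handle.
- carton: Small cardboard carton, 110 by 90 by 70 mm high, loose on the bench on the other side of the compressor from the starter. Origin: centre of its underside. To be left alone.
- tape: Roll of packing tape lying flat, 110 mm across, 48 mm high, loose. Origin: centre of its underside. To be left alone.
- oil: Grey plastic oil bottle standing upright, 70 mm across, 190 mm tall, loose. Origin: centre of its underside. To be left alone.
- spanner: Steel spanner lying flat on the bench to the left of the motor, 150 mm long along its x, loose. Origin: at its underside near the middle. To be left alone.

How it is judged:
By the outcome, as a careful person would: the job done as asked, in the order asked, and still so for the second after the job is handed in, with the robot touching nothing.
It also fails if it takes over 72 s, if anything falls off the work surface, if the arm or the gripper's body presses on something with over 40 N, if the wrist force passes 120 N, or if a joint passes its speed limit or range.

ROBOT

A 6-joint arm with a two-finger parallel gripper is mounted at the origin on the work surface. World frame = base frame: x ahead of the robot, y to its left, z up, the work surface at z = 0. Lengths are in m, angles in degrees, forces in N, time in s.
With the tool pointing down it reaches from about 0.25 to 0.725 m from the base axis. Payload 9.7 kg.
Tool frame: the origin (TCP) lies between the finger pads; the fingertips stand 19 mm ahead of it and the grasp point (between the pads) is the TCP; z points along the fingers, y is the line along which they close (so a half turn about z gives the same grasp; the last joint's range is limited). The gripper opens to 85 mm and grips with 20 to 120 N. Pads are 22 mm wide; open, the fingers measure 114 mm over their backs; the gripper's body (76 mm by 85 mm) begins 54 mm behind the grasp point. The pads swing forward as they close: fully open they stand 13 mm farther back than shut.
Start: joints at [0, 4.979, 10.078, 95.1, 0, 90], TCP at [0.55, -0, 0.227] pointing down, gripper open.
Joint ranges: [-179.16, 179.16], [-48.56, 103.87], [-65.8, 70.77], [-126.05, 130.52], [-82.76, 87.17], [-180, 180]. Speed limits (degrees/s): [127.2, 127.2, 147.25, 180, 180, 180].

INTERFACE

Orientations are given as [roll, pitch, yaw] about the fixed x, y, z axes, in that order (R = Rz(yaw) Ry(pitch) Rx(roll)).
In Python, from workcell import telemetry, camera, calibration, workorder gives the robot as it stands.
- The arm moves only by the tool play_rows, never from a script. Its argument "increments" is a list of rows, each a list of 3 entries, a list of its own where there are three numbers: the shift along the tool's x, y, z in mm, then the turn, a rotation vector about the tool's x, y, z in degrees, then the closure, from 0 (fully open) to 1 (shut). In form: [[[x, y, z], [ax, ay, az], jaw], ...]. A call has 1 to 20 rows; each row is the pose to reach, as a shift and turn from the pose commanded when the call began, along the tool's axes at that moment; what a row does not reach only later rows make up. A row lasts 1/10 s, in which the tool goes at most 50 mm and 8.59 degrees, less where a joint would pass 70% of its speed; a pose out of reach is approached as far as the arm can. A call with a gripper value outside its range is refused whole. The fingers move at their own pace and stop on an object; "grip_force" is the grip in N (left out, the last holds). Time passes only in rows, so rows that repeat a pose let the fingers close. It gives the time, the measured TCP pose, the force, the opening and the grip force at its end, in the units of the state.
- telemetry.get_obs(): the state, without advancing time (a new reading comes with each control period).
- camera(name): name is "scene" or "side" or "wrist"; returns (picture, depth): 420x560x3 uint8, red, green, blue; 420x560 float32, m along the optical axis (not along the pixel's ray), 0 where there is no reading.
- calibration(name): a dict with "vertical_fov" (degrees; the focal length in pixels is half the picture's height over the tangent of half this angle, whatever the lens; pixels are square), "cx", "cy" (the principal point, pixels), "k1" (the pictures are not rectified: a ray, as slopes to the right and down, at radius r is drawn at 1 + k1 r^2 times it, then the intrinsics apply), "rvec" (rotation vector, rad) and "tvec" (3), from world to camera coordinates, as OpenCV has them; the wrist camera has in their place "hand_eye" (4x4, takes a point from camera to tool coordinates, whose origin is the TCP and whose axes are the flange's). Camera axes: x right, y down, z forward; pixel columns grow to the right and rows downward; lengths in m; the calibration is good to about 2 mm. A picture is of the moment at which its call begins: read the wrist's pose just before it. calibration takes no time and is no camera call.
- workorder.job_done(): hands the job in; it is judged then, once.
The state is a dict: "time": time; "q": joint angles; "qd": joint speeds; "joint_efforts": joint torques, N m; "ee_pos": TCP position; "tcp_rot": TCP orientation; "wrist_force": force on the tool from outside, world axes, zero at the start; "torque": the same for the moment, N m; "opening": finger opening in m; "grasp_force": force on a finger pad.
Only numpy, scipy, OpenCV 4.12 (cv2) and the standard library are available. Lean on these libraries where they do the work, as an engineer would, in place of code of your own. Each camera call takes 0.05 s, during which the arm holds its last target. There are 200 camera calls.

## Working session

There is one attempt and no reset: what is moved stays moved. The work goes in short steps, Python scripts to look and compute and a tool call to move; the robot and the scene stay as the last step left them, time stands still between calls to the robot, and variables do not carry over. Pictures are saved under pics/ and viewed, at most 10 in all, crops included, and the job is handed in when it is done.

Besides the shell and the picture viewer there is one more tool, called by a JSON object that holds its "op" and its "data", one argument or row to a line. play_rows: Moves the arm, as the interface text tells. Its arguments: {"type":"object","properties":{"increments":{"type":"array"},"grip_force":{"type":"number"}},"required":["increments"]}

```bash
mkdir -p pics; ls
cat > h.py <<'E'
import numpy as np, cv2
from scipy.spatial.transform import Rotation as R
from workcell import telemetry, camera, calibration, workorder
def cloud(name, img=None):
    """world point per pixel (NaN without depth)"""
    o=telemetry.get_obs(); pic,d=camera(name); c=calibration(name)
    H,W=d.shape; f=H/2/np.tan(np.radians(c["vertical_fov"])/2)
    K=np.array([[f,0,c["cx"]],[0,f,c["cy"]],[0,0,1]])
    uv=np.mgrid[0:H,0:W][::-1].reshape(2,-1).T.astype(np.float64).reshape(-1,1,2)
    n=cv2.undistortPoints(uv,K,np.array([c["k1"],0,0,0.])).reshape(H,W,2)
    P=np.dstack([n[...,0]*d,n[...,1]*d,d]).astype(float); P[d<=0]=np.nan
    if "rvec" in c:
        Rm=R.from_rotvec(np.ravel(c["rvec"])).as_matrix(); X=(P-np.ravel(c["tvec"]))@Rm
    else:
        T=np.array(c["hand_eye"]); Rt=R.from_euler("xyz",o["tcp_rot"],degrees=True).as_matrix()
        X=(P@T[:3,:3].T+T[:3,3])@Rt.T+np.array(o["ee_pos"])
    return pic,X
def save(pic,name): cv2.imwrite("pics/"+name,pic[...,::-1])
E
python3 - <<'E'
from h import *
print(telemetry.get_obs())
for n in ["scene","side"]:
    p,X=cloud(n); save(p,n+"0.png"); np.savez(n+"0.npz",p=p,X=X)
E
```

```text
pics
{'time': 0.0, 'q': array([-6.39303366e-04,  5.01169014e+00,  1.00344059e+01,  9.50990764e+01,
        8.74138262e-04,  9.00029918e+01]), 'qd': array([ 0.06001148, -0.01171189, -0.03020137, -0.02235295, -0.00357384,
       -0.1171345 ]), 'joint_efforts': array([ 7.68234549e-04, -5.20392072e+01,  4.64802504e+01,  1.63646933e-02,
        2.23589603e-05, -6.77332673e-05]), 'ee_pos': array([ 5.49768898e-01, -1.72056142e-06,  2.26276976e-01]), 'tcp_rot': array([-1.79923639e+02, -8.70150146e-04,  8.99963677e+01]), 'wrist_force': array([-0.63613497, -0.10419356,  0.06587585]), 'torque': array([-0.0206482 ,  0.00471246,  0.0169282 ]), 'grasp_force': 0.0, 'opening': 0.0849046290830025}
```

View pics/scene0.png

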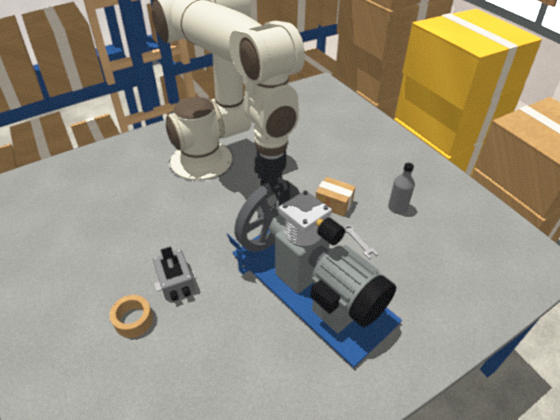

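View pics/side0.png

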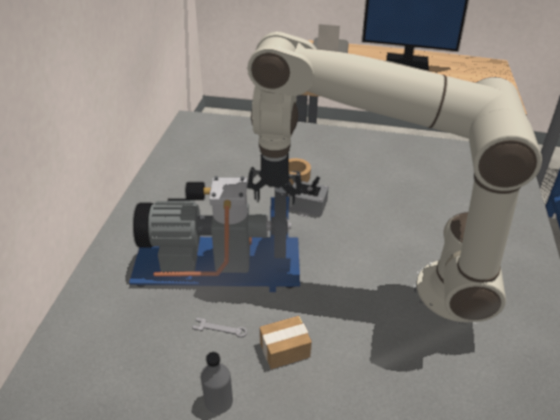

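The scene view shows the wheel around (265,215), the pump head at (305,208), the starter at (172,270) with its paddle at (168,258) on the robot's right, and the tape at (130,316). The side view shows the wheel edge-on at (283,240), with the carton at (285,342), the oil bottle at (216,383) and the spanner at (220,328) on the left.

Run:
```python
from h import *
S=np.load("scene0.npz"); D=np.load("side0.npz")
def g(n,a,pts):
    for u,v in pts: print(n,(u,v),a["X"][v,u].round(3),a["p"][v,u])
g("scene",S,[(305,210),(240,225),(248,205),(265,190),(250,240),(168,258),(168,268),(185,272),(160,280),(130,300),(355,360),(399,320),(335,190)])
g("side",D,[(283,200),(281,180),(278,235),(283,250),(290,225),(229,185),(310,195),(299,280),(130,280),(285,335)])
# blue skid: low blue points
for a in (S,D):
    p=a["p"].astype(int);X=a["X"]
    m=(p[...,2]>p[...,0]*1.8)&(p[...,2]>60)&(X[...,2]<.06)&(X[...,2]>0.005)&(X[...,0]>.3)&(X[...,0]<1.3)&(abs(X[...,1])<.5)
    q=X[m]; print(m.sum(), np.percentile(q,[2,50,98],axis=0).round(3).tolist())
    print(cv2.minAreaRect(q[:,:2].astype(np.float32)))
    # head top
    m=(abs(X[...,2]-.298)<.006)&(p.min(-1)>110)&(X[...,0]>.5)&(X[...,0]<1)&(abs(X[...,1])<.4)
    print("head",m.sum(),cv2.minAreaRect(X[m][:,:2].astype(np.float32)),X[m].mean(0))
    m=(abs(X[...,2]-.066)<.006)&(X[...,0]>.3)&(X[...,0]<1)&(X[...,1]<-.15)&(X[...,1]>-.6)
    print("starter",m.sum(),cv2.minAreaRect(X[m][:,:2].astype(np.float32)) if m.any() else 0)
X=S["X"]
v,u=np.mgrid[0:420,0:560]
m=(u>232)&(u<290)&(v>180)&(v<252)&(X[...,2]>.08)&(X[...,2]<.285)&(X[...,0]>.4)
q=X[m]; np.save("w.npy",q); print(len(q)); print(np.histogram(q[:,0],20))
```

```text
scene (305, 210) [0.678 0.021 0.3  ] [115 115 113]
scene (240, 225) [ 0.558 -0.105  0.203] [82 84 86]
scene (248, 205) [ 0.545 -0.071  0.25 ] [102 103 107]
scene (265, 190) [ 0.538 -0.015  0.273] [108 110 113]
scene (250, 240) [ 0.536 -0.068  0.098] [105 107 106]
scene (168, 258) [ 0.478 -0.301  0.097] [53 59 55]
scene (168, 268) [ 0.494 -0.311  0.076] [40 40 41]
scene (185, 272) [ 0.524 -0.273  0.066] [157 154 156]
scene (160, 280) [ 0.515 -0.345  0.067] [149 150 149]
scene (130, 300) [ 0.52  -0.441  0.044] [152 120  79]
scene (355, 360) [ 0.971 -0.003  0.027] [ 51  99 163]
scene (399, 320) [0.941 0.172 0.026] [ 52 102 171]
scene (335, 190) [0.465 0.294 0.073] [253 252 245]
side (283, 200) [0.519 0.024 0.273] [55 55 57]
side (281, 180) [0.527 0.012 0.329] [31 33 33]
side (278, 235) [0.516 0.105 0.219] [64 65 67]
side (283, 250) [0.501 0.111 0.172] [66 67 70]
side (290, 225) [0.501 0.004 0.169] [151 147 147]
side (229, 185) [0.669 0.017 0.295] [109 107 108]
side (310, 195) [ 0.478 -0.27   0.066] [93 92 91]
side (299, 280) [0.459 0.07  0.019] [74 79 89]
side (130, 280) [0.943 0.174 0.
[... 683 characters left out ...]
10.13690185546875)
head 419 ((0.6380069255828857, 0.02726152539253235), (0.16013018786907196, 0.09775345772504807), 8.896421432495117) [0.68396461 0.0265317  0.29611734]
starter 359 ((0.4881586730480194, -0.29500529170036316), (0.09490126371383667, 0.11847181618213654), 83.67263793945312)
2341
(array([ 29,  17,  85, 198, 484, 372, 391, 134,  77,  65,  78,  40,   3,
         7,  53,  74,  75,  91,  45,  23]), array([0.49972661, 0.5092593 , 0.51879198, 0.52832467, 0.53785735,
       0.54739004, 0.55692272, 0.56645541, 0.57598809, 0.58552078,
       0.59505346, 0.60458614, 0.61411883, 0.62365151, 0.6331842 ,
       0.64271688, 0.65224957, 0.66178225, 0.67131494, 0.68084762,
       0.69038031]))
```

Run:
```python
import cv2,numpy as np
a=cv2.imread("pics/scene0.png")[165:300,140:340]; b=cv2.imread("pics/side0.png")[140:310,200:360]
a=cv2.resize(a,None,fx=4,fy=4); cv2.imwrite("pics/c1.png",a)
```

```text
(no output)
```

View pics/c1.png

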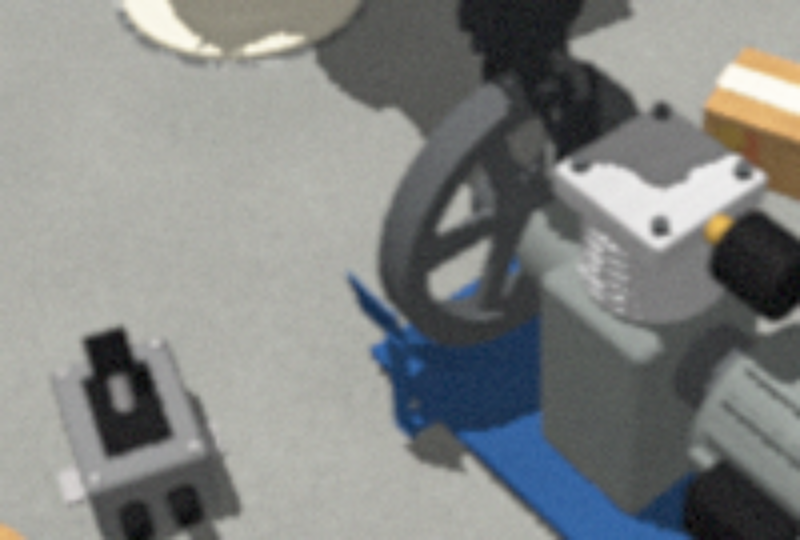

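```bash
cat > fit.py <<'E'
from h import *
from scipy.optimize import least_squares
def fit(q,p0):
    def res(p,q=q):
        c,s=np.cos(p[2]),np.sin(p[2]); d=q[:,:2]-p[:2]
        x=d[:,0]*c+d[:,1]*s; y=-d[:,0]*s+d[:,1]*c; r=np.hypot(y,q[:,2]-p[3])
        a=np.abs(x)-.016; b=np.abs(r-.104)-.011
        return np.where((a>0)|(b>0),np.hypot(a.clip(0),b.clip(0)),np.maximum(a,b))
    for _ in range(6):
        k=np.abs(res(p0))<.025 if _<2 else np.abs(res(p0))<.008
        p0=least_squares(lambda p:res(p,q[k]),p0,loss="soft_l1",f_scale=.003).x
    r=res(p0)[k]; return p0,k.sum(),np.sqrt((r**2).mean())
if __name__=="__main__":
    S=np.load("scene0.npz"); D=np.load("side0.npz"); Q=[]
    for a,(u0,u1,v0,v1) in ((S,(232,290,180,252)),(D,(255,300,185,285))):
        X=a["X"][v0:v1,u0:u1].reshape(-1,3); p=a["p"][v0:v1,u0:u1].reshape(-1,3).astype(int)
        m=(X[:,2]>.09)&(X[:,2]<.285)&(X[:,0]>.46)&(X[:,0]<.62)&(p.max(1)-p.min(1)<15); Q.append(X[m])
    p0=[.53,0,.17,.16]
    for q in Q+[np.vstack(Q)]:
        p,n,e=fit(q,p0); print(p.round(4),np.degrees(p[2]).round(1),n,e.round(4))
    # rough check w/ gripper: dark points near z>.25
    X=D["X"]; m=(X[...,2]>.19)&(X[...,2]<.30)&(X[...,0]<.62)&(X[...,0]>.44)&(abs(X[...,1])<.06)&(D["p"].max(-1)<50)
    print(np.percentile(X[m],[1,50,99],axis=0).round(3),m.sum())
E
python3 fit.py
python3 - <<'E'
import cv2
b=cv2.imread("pics/side0.png")[140:300,180:380]
cv2.imwrite("pics/c2.png",cv2.resize(b,None,fx=3.7,fy=3.7,interpolation=cv2.INTER_CUBIC))
E
```

```text
[ 0.5313 -0.      0.1989  0.1612] 11.4 1007 0.0015
[0.5304 0.001  0.1954 0.1577] 11.2 789 0.0026
[ 5.316e-01 -4.000e-04  1.965e-01  1.599e-01] 11.3 1783 0.0022
[[ 0.474 -0.007  0.26 ]
 [ 0.502  0.01   0.293]
 [ 0.615  0.018  0.3  ]] 119
```

View pics/c2.png

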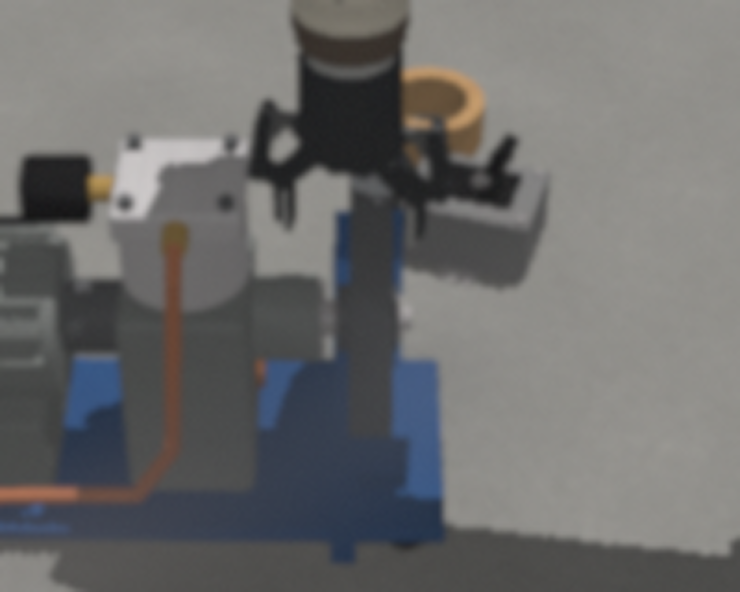

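The crop shows the gripper straddling the wheel's top with a small gap on each side. I take the wheel as centred at (0.5316, 0, 0.16) with a yaw of 11.3°. Next I lift clear and plan the approach for a pinch on the left shoulder of the rim.

```bash
cat >> h.py <<'E'
C=np.array([.5316,-.0004,.16]); PSI=11.3
def grasp(th,r,psi=PSI):
    "tool pose at wheel angle th (deg, to +y), radius r (m)"
    M=R.from_euler("z",psi,degrees=True).as_matrix(); xp,yp,z=M.T
    t=np.radians(th); e=np.sin(t)*yp+np.cos(t)*z
    zt=-e; yt=xp; return C+r*e, np.c_[np.cross(yt,zt),yt,zt]
def rel(p0,R0,p,Rm):
    return ((R0.T@(p-p0))*1e3).round(1).tolist(), R.from_matrix(R0.T@Rm).as_rotvec(degrees=True).round(2).tolist()
def here():
    o=telemetry.get_obs(); return np.array(o["ee_pos"]),R.from_euler("xyz",o["tcp_rot"],degrees=True).as_matrix()
E
python3 - <<'E'
from h import *
p0=np.array([.55,0,.227]);R0=R.from_euler("xyz",[180,0,90],degrees=True).as_matrix()
print(rel(*here(),p0,R0))
for th in (0,14,28,42,55): print(th,rel(p0,R0,*grasp(th,.205)))
S=np.load("side0.npz")["X"]; print("oil",S[375,216],S[360,213])
E
```

```text
([0.0, 0.2, -0.7], [-0.07, 0.0, -0.0])
0 ([-0.4, -18.4, -138.0], [0.0, 0.0, -11.3])
14 ([48.2, -28.1, -131.9], [-1.38, -13.95, -11.24])
28 ([94.0, -37.3, -114.0], [-2.76, -27.91, -11.07])
42 ([134.1, -45.3, -85.3], [-4.14, -41.86, -10.79])
55 ([164.3, -51.3, -50.6], [-5.42, -54.82, -10.42])
oil [0.57996083 0.50091584 0.14137383] [0.58496138 0.49442676 0.18927843]
```

{"op": "play_rows", "data": {
  "increments": [
    [[0,0,-30],[0,0,0],0],
    [[0,0,-70],[0,0,0],0],
    [[0,0,-110],[0,0,0],0],
    [[0,0,-138],[0,0,0],0],
    [[0,0,-138],[0,0,0],0]
  ],
  "grip_force": 40
}}

```text
time: 0.6
ee_pos: [0.5504, 0.0, 0.3686]
tcp_rot: [179.7, -0.0, 90.0]
wrist_force: [1.4, -0.6, -0.6]
opening: 0.085
grasp_force: 0.0
```

{"op": "play_rows", "data": {
  "increments": [
    [[0,-18.4,0],[0,0,-8],0],
    [[0,-18.4,0],[0,0,-11.3],0],
    [[24,-23,1.5],[-0.7,-7,-11.3],0],
    [[48.2,-28.1,6.1],[-1.4,-14,-11.2],0],
    [[72,-33,14],[-2,-21,-11.2],0],
    [[94,-37.3,24],[-2.8,-27.9,-11.1],0],
    [[115,-41.5,38],[-3.5,-35,-10.9],0],
    [[134.1,-45.3,52.7],[-4.1,-41.9,-10.8],0],
    [[150,-48.5,70],[-4.8,-48.5,-10.6],0],
    [[164.3,-51.3,87.4],[-5.4,-54.8,-10.4],0],
    [[164.3,-51.3,87.4],[-5.4,-54.8,-10.4],0],
    [[164.3,-51.3,87.4],[-5.4,-54.8,-10.4],0]
  ]
}}

```text
time: 1.8
ee_pos: [0.4985, 0.1648, 0.2759]
tcp_rot: [-179.6, 55.0, 101.7]
wrist_force: [0.4, 0.3, 0.0]
opening: 0.0852
grasp_force: 0.0
```

Run:
```python
from h import *
o=telemetry.get_obs(); print(o["q"].round(1),o["wrist_force"].round(2),o["torque"].round(3)); print(rel(*here(),*grasp(55,.205)))
p,X=cloud("wrist"); save(p,"w1.png"); np.savez("w1.npz",p=p,X=X)
print([X[v,u].round(3).tolist() for u,v in ((280,210),(280,120),(280,300),(200,210),(360,210))])
```

```text
[ 41.3  23.3  20.8 123.1 -45.2 135. ] [0.38 0.32 0.02] [0.649 0.17  0.039]
([-1.7, 0.1, -0.5], [-0.09, 0.04, 0.23])
[[0.516, 0.092, 0.224], [0.512, 0.11, 0.16], [0.998, -2.165, 0.179], [0.436, -0.651, 0.0], [0.614, 0.019, 0.194]]
```

View pics/w1.png

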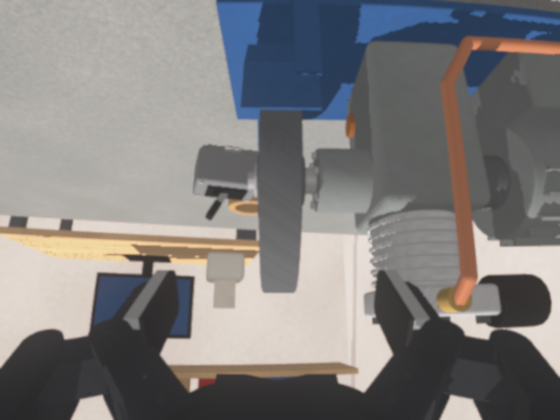

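The wrist view shows the rim edge-on at u≈280 (rows 110–290), midway between the open fingers (165 to 385). I'll refine the fit with this cloud.

Run:
```python
from h import *; from fit import fit
a=np.load("w1.npz"); X=a["X"][105:295,245:315].reshape(-1,3); p=a["p"][105:295,245:315].reshape(-1,3).astype(int)
m=np.isfinite(X).all(1)&(p.max(1)-p.min(1)<15)&(abs(X[:,0]-.52)<.06)&(X[:,2]>.06)
q,n,e=fit(X[m],[.5316,0,.197,.16]); print(q.round(4),np.degrees(q[2]),n,e)
print(rel(*here(),*grasp(55,.104)))
```

```text
[ 0.534  -0.0025  0.2018  0.1601] 11.561237671069378 7442 0.0006370332378475475
([0.0, 0.1, 100.9], [-0.04, -0.07, 0.04])
```

{"op": "play_rows", "data": {
  "increments": [
    [[0,1,30],[0,0,0],0],
    [[0,1,60],[0,0,0],0],
    [[0,1,85],[0,0,0],0],
    [[0,1,101],[0,0,0],0],
    [[0,1,101],[0,0,0],0.3],
    [[0,1,101],[0,0,0],0.5],
    [[0,1,101],[0,0,0],0.8],
    [[0,1,101],[0,0,0],1],
    [[0,1,101],[0,0,0],1],
    [[0,1,101],[0,0,0],1],
    [[0,1,101],[0,0,0],1]
  ],
  "grip_force": 45
}}

```text
time: 2.95
ee_pos: [0.5172, 0.0845, 0.2209]
tcp_rot: [179.6, 55.0, 101.1]
wrist_force: [7.0, 2.3, 3.8]
opening: 0.0298
grasp_force: 44.2
```

```bash
cat >> h.py <<'E'
C=np.array([.533,-.0015,.16])
def st():
    o=telemetry.get_obs(); p,Rm=here(); F=np.array(o["wrist_force"]);T=np.array(o["torque"])
    M=R.from_euler("z",PSI,degrees=True).as_matrix(); xp,yp,z=M.T; d=p-C
    th=np.degrees(np.arctan2(d@yp,d@z)); r=np.hypot(d@yp,d[2]); tool=np.degrees(np.arctan2(-Rm[:,2]@yp,-Rm[2,2]))
    t=np.radians(th); tan=np.cos(t)*yp-np.sin(t)*z   # +: resisting direction
    print(f"t={o['time']:.2f} th={th:.1f} tool={tool:.1f} r={r*1e3:.1f} x'={d@xp*1e3:.1f} Ftool={(Rm.T@F).round(1)} Ttool={(Rm.T@T).round(2)} grip={o['grasp_force']:.0f} q={o['q'].round(0)}")
E
python3 -c "
from h import *
st()"
```

```text
t=2.95 th=55.1 tool=55.0 r=106.6 x'=1.3 Ftool=[-2.6  7.4 -2.8] Ttool=[-1.7   0.24  0.04] grip=44 q=[ 34.  16.   7. 109. -49. 126.]
```

{"op": "play_rows", "data": {
  "increments": [
    [[-3.7,0.5,0.1],[0,2,0],1],
    [[-7.3,0.5,0.3],[0,4,0],1],
    [[-11,0.5,0.6],[0,6,0],1],
    [[-14.6,0.5,1],[0,8,0],1],
    [[-18.2,0.5,1.6],[0,10,0],1]
  ]
}}

```text
time: 3.45
ee_pos: [0.5192, 0.0744, 0.2334]
tcp_rot: [179.8, 44.7, 101.3]
wrist_force: [0.7, 11.8, -4.1]
opening: 0.0306
grasp_force: 44.5
```

```bash
python3 -c "
from h import *
st()"
```

```text
t=3.45 th=46.4 tool=44.7 r=106.5 x'=1.4 Ftool=[11.   3.  -5.1] Ttool=[-0.84  2.7   0.13] grip=45 q=[ 30.  10.   7. 104. -42. 115.]
```

{"op": "play_rows", "data": {
  "increments": [
    [[-3.7,0,0.1],[0,2,0],1],
    [[-7.3,0,0.3],[0,4,0],1],
    [[-11,0,0.6],[0,6,0],1],
    [[-14.6,0,1],[0,8,0],1],
    [[-18.2,0,1.6],[0,10,0],1]
  ]
}}

```text
time: 3.95
ee_pos: [0.5219, 0.061, 0.2454]
tcp_rot: [179.9, 34.7, 101.3]
wrist_force: [-0.1, 13.7, -1.1]
opening: 0.0301
grasp_force: 44.6
```

```bash
python3 -c "
from h import *
st()"
```

```text
t=3.95 th=36.6 tool=34.7 r=106.4 x'=1.3 Ftool=[11.7  2.6 -6.8] Ttool=[-0.56  2.84  0.15] grip=45 q=[ 24.   6.   7. 100. -34. 106.]
```

{"op": "play_rows", "data": {
  "increments": [
    [[-3.7,0,0.1],[0,2,0],1],
    [[-7.3,0,0.3],[0,4,0],1],
    [[-11,0,0.6],[0,6,0],1],
    [[-14.6,0,1],[0,8,0],1],
    [[-18.2,0,1.6],[0,10,0],1]
  ]
}}

```text
time: 4.45
ee_pos: [0.5249, 0.0456, 0.255]
tcp_rot: [179.9, 24.6, 101.4]
wrist_force: [-0.5, 14.9, 1.4]
opening: 0.0302
grasp_force: 44.7
```

```bash
python3 -c "
from h import *
st()"
```

```text
t=4.45 th=26.7 tool=24.6 r=106.3 x'=1.3 Ftool=[12.8  2.5 -7.4] Ttool=[-0.38  2.89  0.21] grip=45 q=[ 18.   3.   8.  98. -24.  97.]
```

{"op": "play_rows", "data": {
  "increments": [
    [[-3.7,0,0.1],[0,2,0],1],
    [[-7.3,0,0.3],[0,4,0],1],
    [[-11,0,0.6],[0,6,0],1],
    [[-14.6,0,1],[0,8,0],1],
    [[-18.2,0,1.6],[0,10,0],1]
  ]
}}

```text
time: 4.95
ee_pos: [0.5282, 0.0289, 0.2617]
tcp_rot: [179.9, 14.6, 101.4]
wrist_force: [-1.9, 15.6, 3.0]
opening: 0.0303
grasp_force: 44.7
```

```bash
python3 -c "
from h import *
st()"
```

```text
t=4.95 th=16.8 tool=14.6 r=106.2 x'=1.2 Ftool=[14.4  1.2 -6.9] Ttool=[-0.32  2.95  0.19] grip=45 q=[ 11.   2.  10.  98. -15.  90.]
```

{"op": "play_rows", "data": {
  "increments": [
    [[-3.7,0,0.1],[0,2,0],1],
    [[-7.3,0,0.3],[0,4,0],1],
    [[-11,0,0.6],[0,6,0],1],
    [[-14.6,0,1],[0,8,0],1],
    [[-18.2,0,1.6],[0,10,0],1]
  ]
}}

```text
time: 5.45
ee_pos: [0.5316, 0.0113, 0.2654]
tcp_rot: [179.8, 4.6, 101.4]
wrist_force: [-2.3, 15.9, 5.7]
opening: 0.0301
grasp_force: 44.7
```

```bash
python3 -c "
from h import *
st()"
```

```text
t=5.45 th=6.9 tool=4.6 r=106.1 x'=1.2 Ftool=[15.5  0.9 -7. ] Ttool=[-0.31  2.91  0.22] grip=45 q=[ 4.  3. 12. 98. -5. 82.]
```

{"op": "play_rows", "data": {
  "increments": [
    [[-3.7,0,0.1],[0,2,0],1],
    [[-7.3,0,0.3],[0,4,0],1],
    [[-11,0,0.6],[0,6,0],1],
    [[-14.6,0,1],[0,8,0],1],
    [[-18.2,0,1.6],[0,10,0],1]
  ]
}}

```text
time: 5.95
ee_pos: [0.5352, -0.0068, 0.2659]
tcp_rot: [179.8, -5.4, 101.4]
wrist_force: [-3.2, 13.7, 7.9]
opening: 0.0301
grasp_force: 44.7
```

```bash
python3 -c "
from h import *
st()"
```

```text
t=5.95 th=-3.0 tool=-5.4 r=106.0 x'=1.1 Ftool=[14.7 -0.4 -6.6] Ttool=[-0.25  2.82  0.24] grip=45 q=[ -4.   5.  14. 101.   5.  75.]
```

{"op": "play_rows", "data": {
  "increments": [
    [[-3.7,0,0.1],[0,2,0],1],
    [[-7.3,0,0.3],[0,4,0],1],
    [[-11,0,0.6],[0,6,0],1],
    [[-14.6,0,1],[0,8,0],1],
    [[-18.2,0,1.6],[0,10,0],1]
  ]
}}

```text
time: 6.45
ee_pos: [0.5387, -0.0248, 0.2632]
tcp_rot: [179.8, -15.3, 101.4]
wrist_force: [-2.5, 11.3, 10.7]
opening: 0.0299
grasp_force: 44.8
```

```bash
python3 -c "
from h import *
st()"
```

```text
t=6.45 th=-13.1 tool=-15.3 r=106.0 x'=1.0 Ftool=[14.  -0.2 -7.2] Ttool=[-0.11  2.44  0.18] grip=45 q=[-10.   9.  18. 104.  14.  68.]
```

{"op": "play_rows", "data": {
  "increments": [
    [[-3.7,0,0.1],[0,2,0],1],
    [[-7.3,0,0.3],[0,4,0],1],
    [[-9.1,0,0.4],[0,5,0],1]
  ]
}}

```text
time: 6.75
ee_pos: [0.5405, -0.0342, 0.2605]
tcp_rot: [179.8, -20.2, 101.4]
wrist_force: [-1.4, 8.9, 12.6]
opening: 0.0303
grasp_force: 44.9
```

```bash
python3 -c "
from h import *
st()"
```

```text
t=6.75 th=-18.4 tool=-20.2 r=105.9 x'=1.0 Ftool=[12.8  0.4 -8.7] Ttool=[-0.19  2.08  0.17] grip=45 q=[-13.  12.  19. 106.  18.  64.]
```

{"op": "play_rows", "data": {
  "increments": [
    [[-3.7,0,0.1],[0,2,0],1],
    [[-7.3,0,0.3],[0,4,0],1],
    [[-9.1,0,0.4],[0,5,0],1]
  ]
}}

```text
time: 7.05
ee_pos: [0.5422, -0.0429, 0.257]
tcp_rot: [179.8, -25.2, 101.4]
wrist_force: [-1.2, 4.6, 13.6]
opening: 0.0303
grasp_force: 46.2
```

```bash
python3 -c "
from h import *
st()"
```

```text
t=7.05 th=-23.6 tool=-25.2 r=105.9 x'=0.9 Ftool=[ 10.1  -0.2 -10.3] Ttool=[-0.11  1.63  0.15] grip=46 q=[-16.  15.  21. 108.  22.  60.]
```

{"op": "play_rows", "data": {
  "increments": [
    [[-3.7,0,0.1],[0,2,0],1],
    [[-7.3,0,0.3],[0,4,0],1],
    [[-9.1,0,0.4],[0,5,0],1]
  ]
}}

```text
time: 7.35
ee_pos: [0.5439, -0.0514, 0.2527]
tcp_rot: [179.8, -30.1, 101.4]
wrist_force: [-1.1, 1.8, 13.9]
opening: 0.0303
grasp_force: 46.6
```

```bash
python3 -c "
from h import *
st()"
```

```text
t=7.35 th=-28.8 tool=-30.1 r=105.8 x'=0.9 Ftool=[  8.6  -0.7 -11. ] Ttool=[-0.06  1.16  0.19] grip=47 q=[-19.  18.  23. 111.  26.  56.]
```

{"op": "play_rows", "data": {
  "increments": [
    [[-3.7,0,0.1],[0,2,0],1],
    [[-7.3,0,0.3],[0,4,0],1],
    [[-9.1,0,0.4],[0,5,0],1]
  ]
}}

```text
time: 7.65
ee_pos: [0.5455, -0.0596, 0.2475]
tcp_rot: [179.8, -35.1, 101.3]
wrist_force: [-0.8, -4.2, 14.1]
opening: 0.0301
grasp_force: 46.7
```

```bash
python3 -c "
from h import *
st()"
```

```text
t=7.65 th=-34.2 tool=-35.1 r=105.8 x'=0.9 Ftool=[  4.8  -1.6 -13.9] Ttool=[-0.05  0.55  0.17] grip=47 q=[-21.  21.  25. 114.  29.  52.]
```

{"op": "play_rows", "data": {
  "increments": [
    [[-2.7,0,0],[0,1.5,0],1],
    [[-5.5,0,0.1],[0,3,0],1]
  ]
}}

```text
time: 7.85
ee_pos: [0.5463, -0.0637, 0.2445]
tcp_rot: [179.8, -38.0, 101.4]
wrist_force: [1.1, -5.0, 13.2]
opening: 0.0304
grasp_force: 46.8
```

```bash
python3 -c "
from h import *
st()"
```

```text
t=7.85 th=-37.0 tool=-38.0 r=105.7 x'=0.9 Ftool=[  4.1   0.1 -13.6] Ttool=[-0.05  0.24  0.13] grip=47 q=[-22.  24.  26. 116.  31.  50.]
```

Force has climbed (11→15.5 N), peaked and fallen below plain drag, which puts the wheel about 6° past TDC. Releasing now.

```bash
python3 -c "
from h import *
p,X=cloud('scene'); save(p,'s1.png'); st()"
```

```text
t=7.90 th=-37.6 tool=-38.1 r=105.7 x'=0.9 Ftool=[  1.3  -1.3 -20.5] Ttool=[ 0.2  -0.09  0.19] grip=48 q=[-22.  24.  26. 116.  31.  50.]
```

{"op": "play_rows", "data": {
  "increments": [
    [[0,0,-0.5],[0,0,0],0.8],
    [[0,0,-0.5],[0,0,0],0.4],
    [[0,0,-0.5],[0,0,0],0],
    [[0,0,-0.5],[0,0,0],0],
    [[0,0,-0.5],[0,0,0],0],
    [[0,0,-0.5],[0,0,0],0],
    [[0,0,-0.5],[0,0,0],0],
    [[0,0,-0.5],[0,0,0],0]
  ]
}}

```text
time: 8.7
ee_pos: [0.5458, -0.0642, 0.2425]
tcp_rot: [-180.0, -38.0, 101.3]
wrist_force: [-0.1, -0.3, -0.3]
opening: 0.085
grasp_force: 0.0
```

Run:
```python
from h import *
st()
p,X=cloud('scene'); save(p,'s2.png')
a=cv2.imread("pics/s1.png")[150:300,200:330];b=cv2.imread("pics/s2.png")[150:300,200:330]
cv2.imwrite("pics/c3.png",cv2.resize(np.hstack([a,b]),None,fx=3,fy=3,interpolation=cv2.INTER_CUBIC))
```

```text
t=8.70 th=-37.8 tool=-38.0 r=104.4 x'=0.2 Ftool=[-0.4 -0.1  0.1] Ttool=[-0.03 -0.55 -0.01] grip=0 q=[-22.  24.  26. 116.  31.  50.]
```

View pics/c3.png

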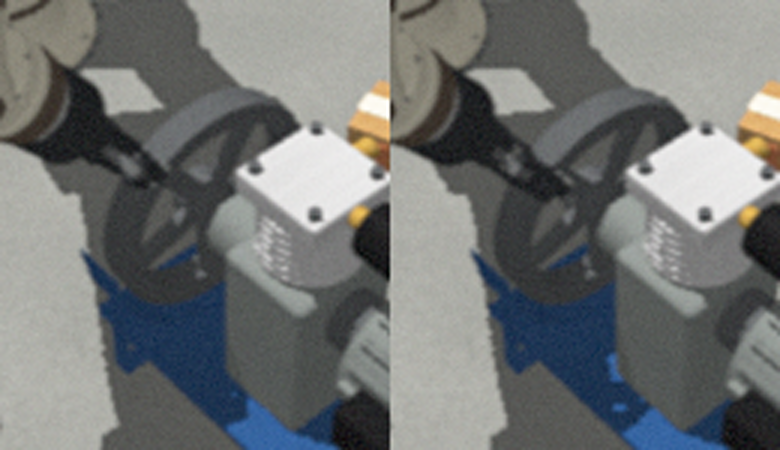

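Left is before release and right is after. The spokes sit at the same place relative to the rim in both, so the wheel stayed put. I retreat radially and plan the starter.

{"op": "play_rows", "data": {
  "increments": [
    [[0,0,-30],[0,0,0],0],
    [[0,0,-60],[0,0,0],0],
    [[0,0,-90],[0,0,0],0],
    [[0,0,-110],[0,0,0],0],
    [[0,0,-110],[0,0,0],0],
    [[0,0,-110],[0,0,0],0]
  ]
}}

```text
time: 9.35
ee_pos: [0.556, -0.1267, 0.3218]
tcp_rot: [179.6, -37.7, 101.2]
wrist_force: [-0.3, 0.4, -0.1]
opening: 0.085
grasp_force: 0.0
```

```bash
cat >> h.py <<'E'
def down(p,yaw):
    "tool down, tool y along heading yaw"
    c,s=np.cos(np.radians(yaw)),np.sin(np.radians(yaw)); return np.array(p),np.c_[[-s,c,0],[c,s,0],[0,0,-1]]
E
python3 - <<'E'
from h import *
st(); a=here(); print(rel(*a,*down([.43,-.285,.30],-6.5)))
E
```

```text
t=9.35 th=-38.2 tool=-37.7 r=205.9 x'=-2.0 Ftool=[ 0.3 -0.2  0.3] Ttool=[-0.02 -0.54  0.03] grip=0 q=[-27.  33.  49. 130.  29.  45.]
([-116.8, -154.0, -63.8], [-5.48, -37.49, 16.94])
```

{"op": "play_rows", "data": {
  "increments": [
    [[-25,-30,-13],[-1.1,-7.5,3.4],0],
    [[-50,-60,-26],[-2.2,-15,6.8],0],
    [[-75,-90,-38],[-3.3,-22.5,10.2],0.5],
    [[-100,-120,-51],[-4.4,-30,13.6],1],
    [[-117,-154,-64],[-5.5,-37.5,17],1],
    [[-117,-154,-64],[-5.5,-37.5,17],1],
    [[-117,-154,-64],[-5.5,-37.5,17],1],
    [[-117,-154,-64],[-5.5,-37.5,17],1],
    [[-117,-154,-64],[-5.5,-37.5,17],1]
  ]
}}

```text
time: 10.25
ee_pos: [0.4311, -0.2851, 0.2995]
tcp_rot: [-180.0, -0.1, 83.5]
wrist_force: [0.1, 0.5, 0.7]
opening: -0.0001
grasp_force: 0.0
```

Run:
```python
from h import *
o=telemetry.get_obs(); print(o["q"].round(1),o["ee_pos"],o["wrist_force"].round(1))
p,X=cloud("wrist"); np.savez("w2.npz",p=p,X=X); save(p,"w2.png")
m=(abs(X[...,2]-.066)<.005)&(X[...,0]>.38)&(X[...,0]<.6)&(X[...,1]<-.2)&(X[...,1]>-.4)
print("starter",m.sum(),cv2.minAreaRect(X[m][:,:2].astype(np.float32)))
m=(X[...,2]>.09)&(X[...,2]<.125)&(X[...,0]>.42)&(X[...,0]<.55)&(X[...,1]<-.25)&(X[...,1]>-.35)
q=X[m]; print("paddle",m.sum(),np.percentile(q,[1,50,99],axis=0).round(4),cv2.minAreaRect(q[:,:2].astype(np.float32)))
for yaw in (-6.5,): print(rel(*here(),*down([.43,-.285,.30],-6.5)))
```

```text
[-33.5   2.8  15.9 103.2   0.   63. ] [ 0.431059   -0.28514232  0.29951764] [0.1 0.5 0.7]
starter 4965 ((0.49204540252685547, -0.30071890354156494), (0.08895669877529144, 0.12010615319013596), 83.68443298339844)
paddle 773 [[ 0.4561 -0.3139  0.0922]
 [ 0.468  -0.2969  0.1192]
 [ 0.4842 -0.2827  0.1244]] ((0.47092047333717346, -0.29909390211105347), (0.03234419599175453, 0.02889937348663807), 84.82177734375)
([0.2, -1.1, -0.5], [-0.01, -0.04, 0.01])
```

View pics/w2.png

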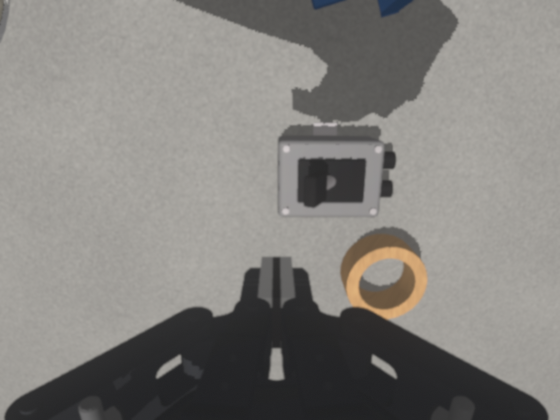

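The wrist view shows the starter at (330,178), its paddle leaning to the robot side at (315,183), the tape clear at (388,280), and the closed fingertips at (277,265). I descend behind the paddle.

{"op": "play_rows", "data": {
  "increments": [
    [[-8.6,-4,40],[0,0,0],1],
    [[-8.6,-4,80],[0,0,0],1],
    [[-8.6,-4,120],[0,0,0],1],
    [[-8.6,-4,155],[0,0,0],1],
    [[-8.6,-4,177],[0,0,0],1],
    [[-8.6,-4,177],[0,0,0],1],
    [[-8.6,-4,177],[0,0,0],1]
  ]
}}

```text
time: 11.0
ee_pos: [0.4258, -0.2937, 0.1237]
tcp_rot: [180.0, 0.0, 83.5]
wrist_force: [0.4, -0.2, 0.2]
opening: -0.0002
grasp_force: 0.0
```

{"op": "play_rows", "data": {
  "increments": [
    [[0,4,0],[0,0,0],1],
    [[0,8,0],[0,0,0],1],
    [[0,12,0],[0,0,0],1],
    [[0,16,0],[0,0,0],1],
    [[0,20,0],[0,0,0],1],
    [[0,24,0],[0,0,0],1],
    [[0,28,0],[0,0,0],1],
    [[0,32,0],[0,0,0],1],
    [[0,36,0],[0,0,0],1],
    [[0,40,0],[0,0,0],1],
    [[0,44,0],[0,0,0],1],
    [[0,48,0],[0,0,0],1]
  ]
}}

```text
time: 12.2
ee_pos: [0.4735, -0.2992, 0.1234]
tcp_rot: [179.9, 0.0, 83.4]
wrist_force: [0.2, -0.9, 0.3]
opening: 0.0001
grasp_force: 0.0
```

{"op": "play_rows", "data": {
  "increments": [
    [[0,3,0],[0,0,0],1],
    [[0,6,0],[0,0,0],1],
    [[0,9,0],[0,0,0],1],
    [[0,12,0],[0,0,0],1]
  ]
}}

```text
time: 12.6
ee_pos: [0.4853, -0.3006, 0.1235]
tcp_rot: [179.9, 0.0, 83.4]
wrist_force: [0.0, -0.1, 0.1]
opening: 0.0
grasp_force: 0.0
```

Run:
```python
from h import *
p,X=cloud("scene"); save(p,"s3.png")
cv2.imwrite("pics/c4.png",cv2.resize(p[200:320,110:270][...,::-1],None,fx=4.5,fy=4.5,interpolation=cv2.INTER_CUBIC))
B=R.from_euler("z",-6.3,degrees=True).as_matrix()
Y=(X-np.array([.492,-.3005,.066]))@B
m=(abs(Y[...,0])<.06)&(abs(Y[...,1])<.03)&(Y[...,2]>.02)&(Y[...,2]<.15)
for z in np.arange(.02,.12,.008):
    k=m&(abs(Y[...,2]-z)<.004); print(z.round(3),k.sum(),np.percentile(Y[k][:,0],[2,50,98]).round(3) if k.any() else '')
```

```text
0.02 7 [-0.011 -0.009 -0.006]
0.028 14 [-0.015 -0.011 -0.008]
0.036 34 [-0.018 -0.013 -0.009]
0.044 23 [-0.022 -0.018 -0.014]
0.052 11 [-0.035 -0.024 -0.018]
0.06 3 [-0.028 -0.025 -0.024]
0.068 10 [-0.003 -0.001  0.003]
0.076 12 [-0.005  0.002  0.006]
0.084 10 [0.001 0.003 0.007]
0.092 4 [0.005 0.006 0.009]
0.1 0 
0.108 3 [0.    0.002 0.018]
0.116 4 [-0.001  0.009  0.025]
```

View pics/c4.png

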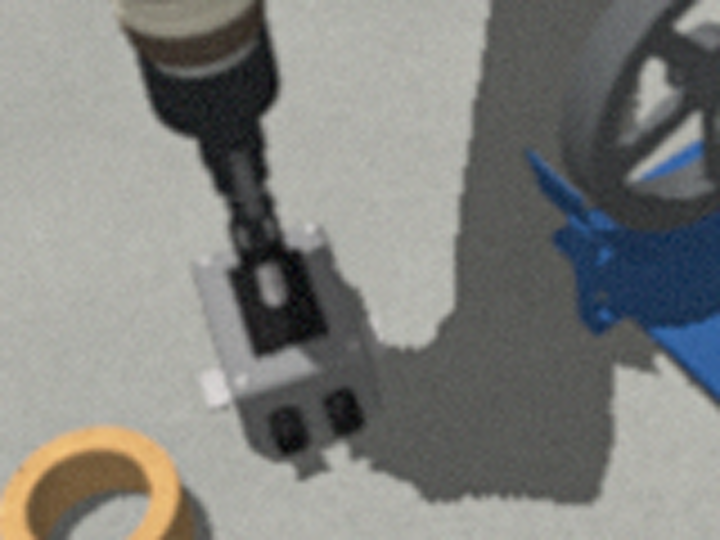

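The crop shows the finger above the handle, which still leans off, and the force reads zero. I check the true fingertip length from the wrist depth.

Run:
```python
from h import *
a=np.load("w2.npz"); X=a["X"]
for u,v in [(268,262),(287,262),(268,258),(268,270),(268,290),(277,265),(250,275)]: print(u,v,((X[v,u]-[.4311,-.2851,.2995])*1e3).round(1))
o=telemetry.get_obs(); print(o["ee_pos"],o["opening"])
p,X=cloud("scene")
B=R.from_euler("z",-6.3,degrees=True).as_matrix(); Y=(X-np.array([.492,-.3005,.066]))@B*1e3
for v in range(242,262,2): print(v,[Y[v,u].round(0).astype(int).tolist() for u in (160,164,168,172)])
```

```text
268 262 [-2.2  9.9 14.7]
287 262 [ 5.9  9.2 15. ]
268 258 [-2.3  9.9 10.8]
268 270 [-2.  10.1 22.6]
268 290 [-1.7  9.7 37.6]
277 265 [ 1.6  9.2 17. ]
250 275 [-10.    6.9  19.3]
[ 0.48566787 -0.30062985  0.12340414] 0.00014410381497747645
242 [[6, -12, 127], [42, -3, 161], [38, 6, 152], [-156, 30, -64]]
244 [[1, -13, 114], [46, -5, 158], [49, 4, 157], [-148, 28, -64]]
246 [[-1, -15, 104], [50, -7, 155], [53, 3, 154], [-137, 26, -62]]
248 [[-147, -12, -65], [53, -8, 151], [38, 2, 130], [-131, 24, -64]]
250 [[-137, -14, -63], [5, -7, 90], [6, 3, 86], [-122, 22, -63]]
252 [[-130, -16, -64], [1, -9, 78], [4, 1, 76], [-22, 14, 41]]
254 [[-123, -18, -65], [-1, -10, 68], [-20, 1, 40], [-16, 12, 41]]
256 [[-54, -21, 5], [-18, -11, 40], [-13, -1, 41], [-13, 10, 36]]
258 [[-50, -23, 1], [-12, -13, 39], [-12, -2, 33], [-12, 9, 28]]
260 [[-37, -25, 7], [-12, -14, 30], [-11, -4, 27], [-25, 8, 5]]
```

The depth shows the shut fingertips about 9 mm behind the TCP, not ahead of it, so the finger passed over the paddle untouched. I go back, lower by 28 mm and check for contact.

{"op": "play_rows", "data": {
  "increments": [
    [[0,-12,0],[0,0,0],1],
    [[0,-24,0],[0,0,0],1],
    [[0,-38,0],[0,0,0],1],
    [[0,-52,0],[0,0,0],1],
    [[0,-62,0],[0,0,0],1],
    [[0,-62,6],[0,0,0],1],
    [[0,-62,12],[0,0,0],1],
    [[0,-62,18],[0,0,0],1],
    [[0,-62,24],[0,0,0],1],
    [[0,-62,28],[0,0,0],1],
    [[0,-62,28],[0,0,0],1],
    [[0,-62,28],[0,0,0],1]
  ]
}}

```text
time: 13.9
ee_pos: [0.4236, -0.2935, 0.0953]
tcp_rot: [179.9, 0.0, 83.5]
wrist_force: [-0.2, -0.1, -0.1]
opening: -0.0001
grasp_force: 0.0
```

{"op": "play_rows", "data": {
  "increments": [
    [[0,3,0],[0,0,0],1],
    [[0,6,0],[0,0,0],1],
    [[0,9,0],[0,0,0],1],
    [[0,12,0],[0,0,0],1],
    [[0,15,0],[0,0,0],1],
    [[0,18,0],[0,0,0],1],
    [[0,21,0],[0,0,0],1],
    [[0,24,0],[0,0,0],1],
    [[0,27,0],[0,0,0],1],
    [[0,30,0],[0,0,0],1]
  ]
}}

```text
time: 14.9
ee_pos: [0.4533, -0.297, 0.0957]
tcp_rot: [179.9, 0.1, 83.4]
wrist_force: [-4.0, 0.2, 3.0]
opening: -0.0
grasp_force: 1.9
```

{"op": "play_rows", "data": {
  "increments": [
    [[0,3,0],[0,0,0],1],
    [[0,6,0],[0,0,0],1],
    [[0,9,0],[0,0,0],1],
    [[0,12,0],[0,0,0],1],
    [[0,15,0],[0,0,0],1],
    [[0,18,0],[0,0,0],1],
    [[0,21,0],[0,0,0],1],
    [[0,24,0],[0,0,0],1],
    [[0,27,0],[0,0,0],1],
    [[0,30,0],[0,0,0],1]
  ]
}}

```text
time: 15.9
ee_pos: [0.4833, -0.3004, 0.0953]
tcp_rot: [179.9, 0.0, 83.5]
wrist_force: [-2.5, 0.6, 0.5]
opening: -0.0002
grasp_force: 1.4
```

{"op": "play_rows", "data": {
  "increments": [
    [[0,1.5,0],[0,0,0],1],
    [[0,3,0],[0,0,0],1],
    [[0,4,0],[0,0,0],1]
  ]
}}

```text
time: 16.2
ee_pos: [0.487, -0.3007, 0.095]
tcp_rot: [180.0, 0.0, 83.4]
wrist_force: [-2.4, -0.1, -1.3]
opening: 0.0002
grasp_force: 1.2
```

```bash
cat > hd.py <<'E'
from h import *
p,X=cloud("scene")
B=R.from_euler("z",-6.3,degrees=True).as_matrix(); Y=(X-np.array([.492,-.3005,.066]))@B*1e3
m=(abs(Y[...,0])<50)&(abs(Y[...,1])<14)&(p.max(-1)<95)
for z in range(12,70,6):
    k=m&(abs(Y[...,2]-z)<3); print(z,k.sum(),np.percentile(Y[k][:,0],[2,50,98]).round(1) if k.any() else '')
o=telemetry.get_obs(); print(((o["ee_pos"]-np.array([.492,-.3005,.066]))@B*1e3).round(1),o["wrist_force"].round(1))
E
python3 hd.py
```

```text
12 11 [-25.3  13.   37. ]
18 3 [ 9.1 10.3 11.4]
24 1 [12.4 12.4 12.4]
30 7 [14.3 16.8 19.3]
36 7 [16.7 17.7 21.2]
42 9 [ 0.3 20.1 22. ]
48 9 [-0.2 18.7 24.4]
54 25 [-0.2 22.4 26.5]
60 40 [ 5.2 18.1 27. ]
66 1 [16. 16. 16.]
[-4.8 -0.8 29.1] [-3.2 -0.3 -0.5]
```

{"op": "play_rows", "data": {
  "increments": [
    [[0,1.5,0],[0,0,0],1],
    [[0,3,0],[0,0,0],1],
    [[0,4,0],[0,0,0],1],
    [[0,5,0],[0,0,0],1]
  ]
}}

```text
time: 16.65
ee_pos: [0.4921, -0.3014, 0.0955]
tcp_rot: [179.9, 0.0, 83.5]
wrist_force: [-2.9, 0.1, -0.6]
opening: -0.0004
grasp_force: 1.2
```

{"op": "play_rows", "data": {
  "increments": [
    [[0,1,0],[0,0,0],1],
    [[0,2,0],[0,0,0],1]
  ]
}}

```text
time: 16.85
ee_pos: [0.4941, -0.3016, 0.0955]
tcp_rot: [179.9, 0.0, 83.4]
wrist_force: [-6.3, 1.1, -0.6]
opening: -0.0001
grasp_force: 2.7
```

```bash
python3 hd.py
```

```text
12 13 [ 8.3 22.5 34.8]
18 2 [15.5 15.5 15.6]
24 2 [16.8 17.6 18.5]
30 3 [21.5 21.7 22.2]
36 5 [-2.3 25.5 25.9]
42 9 [ 7.3 27.2 29.4]
48 15 [ 5.5 29.8 32.4]
54 44 [13.5 26.7 33.3]
60 16 [12.8 21.6 27. ]
66 0 
[ 2.1 -0.9 29.4] [-3.4  0.5 -0. ]
```

{"op": "play_rows", "data": {
  "increments": [
    [[0,1,0],[0,0,0],1],
    [[0,1.5,0],[0,0,0],1],
    [[0,1.5,0],[0,0,0],1]
  ]
}}

```text
time: 17.2
ee_pos: [0.4942, -0.3017, 0.0954]
tcp_rot: [-179.9, 0.0, 83.4]
wrist_force: [-11.0, 1.4, 3.1]
opening: -0.0
grasp_force: 5.3
```

The force rises to 11 N and the tool no longer advances, so the handle is at its stop. I back off, lift away and check.

{"op": "play_rows", "data": {
  "increments": [
    [[0,-5,0],[0,0,0],1],
    [[0,-15,0],[0,0,0],1],
    [[0,-30,0],[0,0,0],1],
    [[0,-50,0],[0,0,0],1],
    [[0,-55,-30],[0,0,0],1],
    [[0,-55,-70],[0,0,0],1],
    [[0,-55,-110],[0,0,0],1],
    [[0,-55,-150],[0,0,0],1],
    [[0,-55,-150],[0,0,0],1],
    [[0,-55,-150],[0,0,0],1]
  ]
}}

```text
time: 18.2
ee_pos: [0.4411, -0.2957, 0.2465]
tcp_rot: [179.8, 0.1, 83.5]
wrist_force: [0.2, 0.0, -0.2]
opening: 0.0
grasp_force: 0.0
```

```bash
python3 hd.py
python3 - <<'E'
from h import *
p,X=cloud("scene"); save(p,"s4.png")
a=cv2.imread("pics/s2.png")[165:300,120:320]
cv2.imwrite("pics/c5.png",cv2.resize(np.vstack([a,p[165:300,120:320][...,::-1]]),None,fx=2.2,fy=2.2,interpolation=cv2.INTER_CUBIC))
E
```

```text
12 10 [-28.5  15.5  38.1]
18 1 [13.9 13.9 13.9]
24 3 [16.9 17.  18.5]
30 4 [20.9 22.3 24.1]
36 5 [23.8 24.1 25. ]
42 3 [27.  27.6 29.4]
48 13 [28.8 30.8 32.2]
54 38 [20.2 27.3 33.3]
60 6 [21.9 24.9 26.5]
66 0 
[-51.6  -0.6 179.2] [ 0.7 -0.2 -1. ]
```

View pics/c5.png

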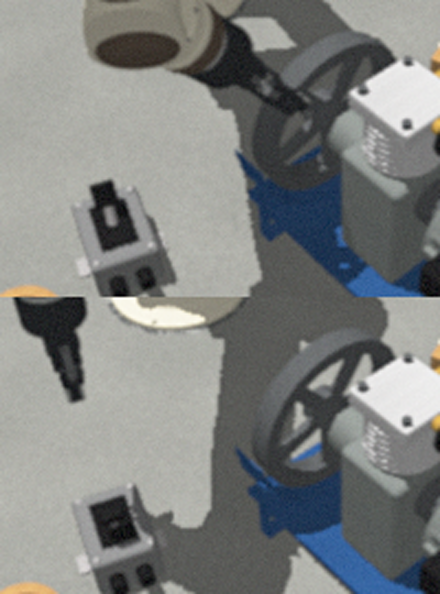

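The handle leans over to on, and the spokes are as they were at release. The hand is off everything.

```bash
python3 -c "
from workcell import workorder
print(workorder.job_done())"
```

```text
the job is handed in; nothing more can be done
None
```

I turned the flywheel to about 6° past top dead centre, going by the push force, and let it go; it stayed put. I then threw the starter handle over to its stop (about 11 N), with nothing else touched, and handed the job in at about 18 s; no verdict came back.

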